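# Hold a die ring down on its sprung ejector jig

### The job

Take the large flanged steel die ring, the widest of the three loose steel rings on the bench, and hang it hub up over the centring pin of the jig, so that the pin comes up through its bore. Then press it down against the sprung ejector until its flange sits flat and fully home on the fixed seat, firmly but without ramming it, and finish with the gripper still holding it down there so that it can be locked; the ejector lifts it again if let go. Leave everything else on the bench where it is.

Things in the scene. Friction and masses are not known exactly. Their poses are not given: they have to be found in the camera images.
- die: The die ring to use: plain steel, 0.25 to 0.47 kg, stands hub up on the bench. Round flange of diameter 64, 10 thick; on it a round hub of diameter 36 up to 38 above the underside; through bore of diameter 15. Origin: centre of the flange's underside; z along the axis, towards the hub. Round, so yaw does not matter. Best gripped across the hub, fingertips just above the flange.
- jig: Jig fixed to the bench, elsewhere and turned otherwise each time: grey base plate 130 (x) by 100 (y) by 18 high, with a fixed round seat, a steel centring pin and a sprung ejector on its axis, and a small black lock screw on the seat's -x side, lower than the seat's top. Origin: centre of the underside, on the bench; z up.
- seat: The fixed aluminium seat of the jig, the hard stop: a cylinder of diameter 74, its flat top 40 above the bench. The origin is the same as the jig's (on the bench, on the axis).
- seat_top (a point): Centre of the seat's flat top, on the pin's axis, 40 above the bench: where the die's origin must come. z up.
- pin_tip (a point): Top of the fixed centring pin, 86 above the bench (46 above the seat). The pin's diameter is 11, and its last 8 mm taper to 5.
- ejector (a joint): Travel of the sprung ejector, m: 0 when up, grows as it is pressed down. Steel cylinder of diameter 30 around the pin; up, its flat top stands 12 mm above the seat (52 above the bench). It pushes up with 7 N at 0, 0.5 N more per mm, 13 N at 0.012, where it is level with the seat and the die meets the seat. The die's own weight does not press it down.
- small_die: Bystander, loose: small steel flanged ring, flange diameter 48, hub diameter 28, 30 high, bore 8 (too narrow for the pin). Origin: centre of its underside.
- collar: Bystander, loose: plain steel collar without a flange, diameter 36, 38 high. Origin: centre of its underside. The three steel rings swap places between runs.
- wrench: Bystander, loose: steel wrench lying on the bench along its own x.
- jar: Bystander, loose: closed jar, diameter 60, 75 high. Origin: centre of its underside.
- weight: Bystander, loose: brass knobbed weight, diameter 44, 56 high. Origin: centre of its underside.
- brush: Bystander, loose: hand brush lying on the bench along its own x.
Things that resemble listed ones, but are neither listed nor needed, are in the scene too. Leave any purple look-alike of the jig alone.

How it is judged:
By the outcome, as a careful person would: the job done as asked, in the order asked, and still so for the second after the job is handed in, while the arm keeps its last pose, push and grip.
It also fails if it takes over 40 s, if anything falls off the work surface, if the arm or the gripper's body presses on something with over 40 N, if the wrist force passes 120 N, or if a joint passes its speed limit or range.

### The arm

A 6-joint arm with a two-finger parallel gripper is mounted at the origin on the work surface. World frame = base frame: x ahead of the robot, y to its left, z up, the work surface at z = 0. Lengths are in mm, angles in rad, forces in N, time in s.
With the tool pointing down it reaches from about 275 to 750 mm from the base axis. Payload 10.2 kg.
Tool frame: the origin (TCP) lies on the centre line of the jaws, within the pads' length; the fingertips stand 19 mm ahead of it and the grasp point (between the pads) is the TCP; z points along the fingers, y is the line along which they close (so a half turn about z gives the same grasp; the last joint's range is limited). The gripper opens to 85 mm and grips with 20 to 120 N. Pads are 22 mm wide; open, the fingers measure 114 mm over their backs; the gripper's body (76 mm by 85 mm) begins 54 mm behind the grasp point. The pads swing forward as they close: fully open they stand 13 mm farther back than shut.
Start: joints at [-1.503, 0.313, 1.498, -0, 1.331, -0.223], TCP at [150.514, -502.968, 250.294] pointing down, gripper open.
Joint ranges: [-2.94, 2.94], [-0.97, 2.17], [0.19, 2.56], [-1.23, 4.37], [0.02, 3.11], [-2.88, 2.88]. Speed limits (rad/s): [2.39, 2.39, 3.01, 3.14, 3.14, 3.14].

### API

Orientations are given as a unit quaternion [w, x, y, z].
In Python, from rig import sense, capture, finish_job, regions_of, mark_of gives the robot as it stands.
- The arm moves only by the tool jog_arm, never from a script. Its argument "series" is text: rows parted by semicolons, each of 7 numbers parted by spaces: the shift along the tool's x, y, z in units of 0.4 m (1.0 is 0.4 m), then the turn, a rotation vector about the tool's x, y, z in units of pi/2 rad (1.0 is pi/2 rad), then the opening, from -1 (shut) to 1 (fully open). A call has 1 to 20 rows; each row is the pose to reach, as a shift and turn from the pose commanded when the call began, along the tool's axes at that moment; what a row does not reach only later rows make up. A row lasts 1/8 s, in which the tool goes at most 62.5 mm and 10.7 degrees, less where a joint would pass 70% of its speed; a pose out of reach is approached as far as the arm can. A call with a number of a shift or a turn outside -1 to 1 is refused whole. A call with a gripper value outside its range is refused whole. The fingers move at their own pace and stop on an object; "grip_force" is the grip in N (left out, the last holds). Time passes only in rows, so rows that repeat a pose let the fingers close. It gives the time, the measured TCP pose, the force, the opening and the grip force at its end, in the units of the state.
- sense(): the state, without advancing time (a new reading comes with each control period).
- capture(name): name is "side" or "top"; returns a dict with "img" (420x560x3 uint8, red, green, blue), "intrinsics" (3x3 intrinsics, pixels), "R" (3x3) and "t" (3): a world point X has camera coordinates R X + t. Camera axes: x right, y down, z forward; pixel columns grow to the right and rows downward; lengths in mm; the calibration is good to about 2 mm. A picture is of the moment at which its call begins. There is no depth.
- finish_job(): hands the job in; it is judged then, once.
Trained networks look in a picture, given as the dict that the camera call returned (one of the last four; its "shot" number tells which), for a name from the list of things; names that differ only in an ending like _2 or _b are one class to them, and where a whole thing is asked for, a point or a joint stands for the part that bears it (a point fixed in the world has none). Each returns a list of dicts, best first, with "confidence" (0 to 1); they miss things now and then, are a little off and sometimes report something else, mostly with a low value. They report only what shows in the picture. A call takes as long as a camera call. They do not tell look-alikes from the thing itself.
- regions_of(label, picture): "region" (420x560 bool, what is visible of it) and "point" ([row, column] in pixels, amid what is visible of it).
- mark_of(label, picture): "point" ([row, column] in pixels: a listed point, or the origin of a listed thing).
The state is a dict: "time_s": time; "joints": joint angles; "dq": joint speeds; "tau": joint torques, N m; "eef_pos": TCP position; "ee_rot": TCP orientation; "force": force on the tool from outside, world axes, zero at the start; "wrist_torque": the same for the moment, N m; "grip_width": opening from 0.0 (shut) to 1.0 (fully open); "grip_force": force on a finger pad.
Only numpy, scipy, OpenCV 4.12 (cv2) and the standard library are available. Lean on these libraries where they do the work, as an engineer would, in place of code of your own. Each camera call takes 0.05 s, during which the arm holds its last target. There are 200 camera calls.

## Working session

There is one attempt and no reset: what is moved stays moved. The work goes in short steps, Python scripts to look and compute and a tool call to move; the robot and the scene stay as the last step left them, time stands still between calls to the robot, and variables do not carry over. Pictures are saved under pics/ and viewed, at most 10 in all, crops included, and the job is handed in when it is done.

Besides the shell and the picture viewer there is one more tool, called as name(argument=value, ...) on one line, values as JSON. jog_arm: Moves the arm, as the interface text tells. Shifts and turns lie within -1 to 1; 1 stands for 0.4 m of shift or pi/2 rad of turn. Its arguments: {"type":"object","properties":{"series":{"type":"string"},"grip_force":{"type":"number"}},"required":["series"]}

```bash
mkdir -p pics; cat > h.py <<'E'
import numpy as np, cv2
from rig import *
def save(n,img): cv2.imwrite(f'pics/{n}.png',cv2.cvtColor(img,cv2.COLOR_RGB2BGR))
def ray(p,rc):
    K,R,t=map(np.array,(p["intrinsics"],p["R"],p["t"]))
    d=R.T@np.linalg.solve(K,[rc[1],rc[0],1.]); return -R.T@t,d
def atz(p,rc,z):
    c,d=ray(p,rc); return c+d*(z-c[2])/d[2]
def proj(p,X):
    K,R,t=map(np.array,(p["intrinsics"],p["R"],p["t"])); v=K@(R@np.array(X,float)+t); return v[1]/v[2],v[0]/v[2]
E
python3 - <<'E'
from h import *
np.set_printoptions(precision=1,suppress=True)
s=sense();print(s["eef_pos"],s["ee_rot"],s["grip_width"],s["force"])
P={n:capture(n) for n in("top","side")}
save("both",np.vstack([P["top"]["img"],P["side"]["img"]])[:, :] if 0 else P["top"]["img"]); save("side",P["side"]["img"])
zs=dict(die=0,small_die=0,collar=0,jig=0,pin_tip=86,seat_top=40)
for n,p in P.items():
    print(n,-np.array(p["R"]).T@p["t"])
    for l,z in zs.items():
        for m in mark_of(l,p)[:4]: print(n,l,round(m["confidence"],2),np.array(m["point"]),atz(p,m["point"],z)[:2])
E
```

```text
[ 150.5 -502.7  249.7] [-0.   1.   0.1  0. ] 0.999447268514658 [ 0.4  0.2 -0.4]
top [ 406.8   32.2 1166.3]
top die 0.76 [186.4 307.4] [614.7 -51.2]
top small_die 0.72 [210.4 382.4] [ 538.1 -272.2]
top small_die 0.32 [232.9 314.4] [474.8 -68.1]
top collar 0.57 [229.9 312.8] [483.8 -63.7]
top jig 0.92 [171.4 224.8] [665.4 196.9]
top jig 0.82 [307.3 220.8] [264.4 208.9]
top jig 0.76 [235.4 237.4] [471.5 159.8]
top pin_tip 0.95 [166.7 223. ] [659.9 189.8]
top pin_tip 0.7 [312.1 214. ] [262.6 214.1]
top pin_tip 0.59 [234.6 236.9] [469.  151.7]
top pin_tip 0.17 [230.  313.4] [477.8 -58.2]
top seat_top 0.86 [233.6 234.2] [474.6 164.6]
top seat_top 0.74 [311.2 217.6] [258.7 211.8]
top seat_top 0.62 [176.  224.2] [642.9 193. ]
top seat_top 0.48 [255.5 164. ] [415.9 364.7]
side [ 502.9 -493.   734.2]
side die 0.81 [279.1 341.9] [619.  -50.1]
side small_die 0.74 [390.8 314.4] [ 544.3 -275.7]
side collar 0.86 [286.8 276.3] [477.6 -64.3]
side jig 0.88 [194.8 192.6] [261.7 213.6]
side jig 0.79 [208.5 275.2] [475.7 158.4]
side jig 0.67 [199.  346.6] [657.9 184.2]
side jig 0.36 [286.2 280. ] [485.5 -63.1]
side pin_tip 0.93 [173.  348.3] [654.2 189.4]
side pin_tip 0.76 [182.6 273.5] [475.  163.5]
side pin_tip 0.63 [169.  188.4] [267.7 218.4]
side seat_top 0.92 [198.  271.1] [467.3 157.3]
side seat_top 0.84 [183.5 192.3] [268.7 214.6]
side seat_top 0.67 [184.2 350.6] [665.6 197.2]
```

View pics/both.png

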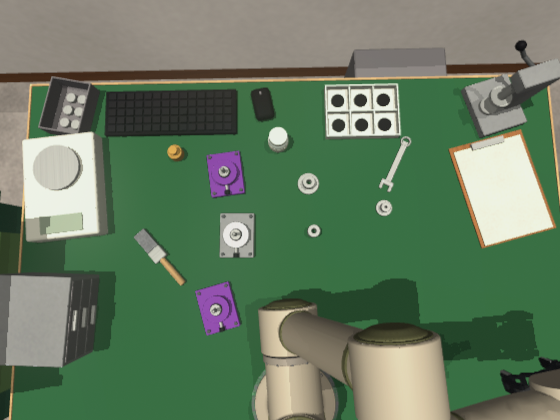

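View pics/side.png

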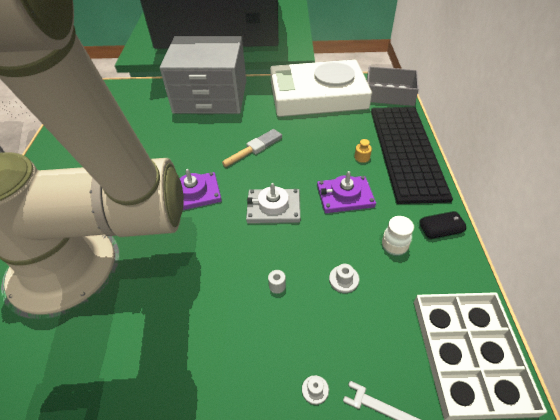

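The top view has the three rings at (row, col) (186,307), the wide flanged one; (231,314), the plain collar; and (208,384), the small flanged one. The jigs are grey at (235,237), with purple look-alikes at (172,225) and (307,218). The wide ring at (186,307) fits the die and the grey jig is the real one. I'll confirm this in a crop and refine by silhouette fitting.

```bash
cat >> h.py <<'E'
from scipy.optimize import minimize
def sil(p,xy,circs,S=4):
    a=np.linspace(0,2*np.pi,60); m=np.zeros((420*S,560*S),np.uint8)
    for group in circs:
        pts=[proj(p,[xy[0]+r*np.cos(t),xy[1]+r*np.sin(t),z])[::-1] for r,z in group for t in a]
        h=cv2.convexHull(((np.array(pts)+.5)*S).astype(np.float32)); cv2.fillConvexPoly(m,h.astype(np.int32),1)
    return cv2.resize(m.astype(np.float32),(560,420),interpolation=cv2.INTER_AREA)
def fit(p,reg,xy,circs):
    f=lambda v:np.abs(sil(p,v,circs)-reg).sum()/reg.sum()
    r=minimize(f,xy,method="Nelder-Mead",options=dict(initial_simplex=np.array([xy,np.add(xy,[8,0]),np.add(xy,[0,8])]),xatol=.1)); return r.x,r.fun
DIE=lambda z:[[(32,z),(32,z+10)],[(18,z+10),(18,z+38)]]
SEAT=[[(37,18),(37,40)],[(15,40),(15,52)],[(5.5,52),(5.5,78),(2.5,86)]]
E
python3 - <<'E'
from h import *
np.set_printoptions(precision=1,suppress=True)
P={n:capture(n) for n in("top","side")}
for n,p in P.items():
    for l,xy,c in(("die",[617,-51],DIE(0)),("seat",[473,160],SEAT)):
        for r in regions_of(l,p)[:4]:
            e=np.hypot(*(np.array(r["point"])-proj(p,[*xy,30])))
            if e<15: print(n,l,round(r["confidence"],2),r["region"].sum(),*fit(p,r["region"].astype(float),xy,c))
    for l in("jig",):
        for r in regions_of(l,p):
            if np.hypot(*(np.array(r["point"])-proj(p,[473,160,30])))<15: print(n,l,cv2.minAreaRect(np.argwhere(r["region"])[:,::-1].astype(np.float32)))
p=P["top"]["img"]; q=P["side"]["img"]
u=lambda i:cv2.resize(i,(400,300),interpolation=cv2.INTER_CUBIC)
save("crop",np.vstack([np.hstack([u(p[150:240,290:410]),u(p[190:280,180:300])]),np.hstack([u(q[255:330,250:370][:,:]),u(q[170:245,220:340])])]))
E
```

```text
top die 0.64 363 [625.1 -53.5] 0.07834022038567492
top seat 0.92 441 [473.9 161.8] 0.2437641723356009
top seat 0.58 1510 [460.9 164.8] 0.6335678807947019
top jig ((236.5, 234.5), (43.0, 35.0), 90.0)
top jig ((235.5, 234.5), (23.0, 23.0), 90.0)
side die 0.92 666 [621.1 -51.1] 0.07732732732732733
side seat 0.63 573 [470.4 162.8] 0.2861038394415358
side jig ((272.5, 203.5), (39.0, 53.0), 90.0)
```

View pics/crop.png

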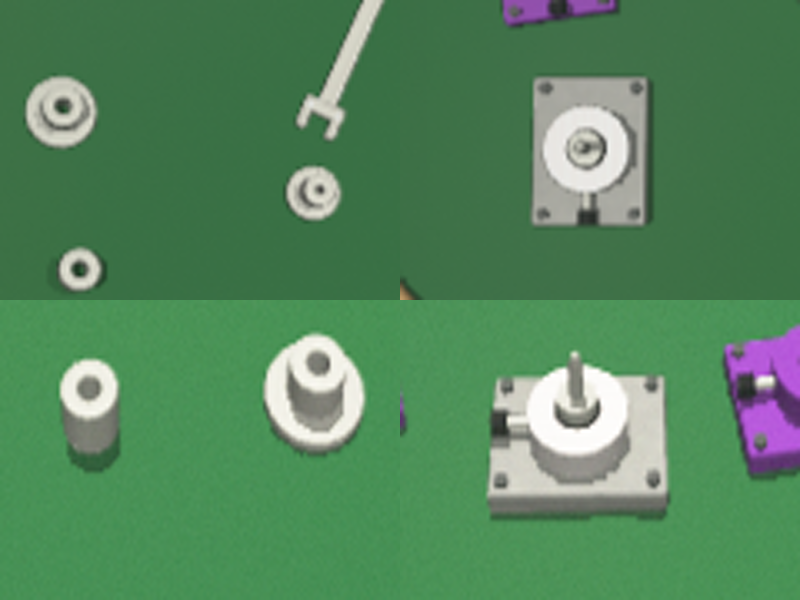

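Crop confirms: die at top-left is the widest flanged ring (top px 186,308), the plain collar and the small flange differ; the grey jig has pin, ejector, seat and black screw. I'll refine with colour masks.

```bash
cat >> h.py <<'E'
from scipy.spatial.transform import Rotation
def rot(s): w,x,y,z=s["ee_rot"]; return Rotation.from_quat([x,y,z,w])
def rel(s,X): return rot(s).inv().apply(np.array(X,float)-s["eef_pos"])/400
def near(p,X,r,cond):
    i=p["img"].astype(float); m=cond(i); rr,cc=np.mgrid[:420,:560]; a,b=proj(p,X); return (m&(np.hypot(rr-a,cc-b)<r)).astype(float)
E
python3 - <<'E'
from h import *
np.set_printoptions(precision=3,suppress=True)
for n in("top","side"):
    p=capture(n)
    m=near(p,[623,-52,15],30,lambda i:i[...,0]>0.8*i[...,1]); print(n,"die",*fit(p,m,[623,-52],DIE(0)))
    bright=lambda i:i.min(2)>205
    m=near(p,[472,162,40],16 if n=="top" else 25,bright); print(n,m.sum())
    for c in ([[(37,40)]],[[(37,40)],[(15,40),(15,52)]],[[(37,18),(37,40)],[(15,40),(15,52)]]): print(*fit(p,m,[472,162],c))
    i=p["img"]; 
s=sense(); print(rot(s).as_matrix()); 
for X in([623,-52,150],[623,-52,31],[472,162,150]): print(rel(s,X))
E
```

```text
top die [623.467 -52.244] 0.06422651933701658
top 349.0
[473.476 161.064] 0.5282951289398281
[473.476 161.064] 0.5282951289398281
[473.866 161.778] 0.5723495702005731
side die [622.189 -51.079] 0.055800293685756244
side 421.0
[470.63  161.429] 0.36891330166270786
[470.63  161.429] 0.36891330166270786
[470.176 178.92 ] 0.7225356294536817
[[ 0.958  0.287 -0.   ]
 [ 0.287 -0.958 -0.   ]
 [-0.     0.    -1.   ]]
[ 1.455 -0.741  0.251]
[ 1.455 -0.741  0.548]
[ 1.247 -1.362  0.251]
```

jog_arm(series="0.14 -0.07 0.03 0 0 0 1; 0.28 -0.14 0.06 0 0 0 1; 0.42 -0.21 0.09 0 0 0 1; 0.56 -0.28 0.12 0 0 0 1; 0.70 -0.35 0.15 0 0 0 1; 0.84 -0.42 0.18 0 0 0 1; 0.96 -0.49 0.2 0 0 0 1; 0.96 -0.49 0.2 0 0 0 1")

```text
time_s: 2.2
eef_pos: [463.8, -202.1, 169.6]
ee_rot: [-0.001, 0.989, 0.148, -0.0]
force: [0.9, -0.7, 0.8]
grip_width: 0.998
grip_force: 0.0
```

jog_arm(series="0.13 -0.07 0 0 0 0 1; 0.26 -0.13 0 0 0 0 1; 0.39 -0.2 0 0 0 0 1; 0.495 -0.251 0.051 0 0 0 1; 0.495 -0.251 0.051 0 0 0 1; 0.495 -0.251 0.051 0 0 0 1; 0.495 -0.251 0.051 0 0 0 1; 0.495 -0.251 0.051 0 0 0 1")

```text
time_s: 3.2
eef_pos: [622.9, -53.1, 150.6]
ee_rot: [0.0, 0.99, 0.144, 0.0]
force: [0.4, -0.7, -0.3]
grip_width: 1.0
grip_force: 0.0
```

```bash
python3 - <<'E'
from h import *
s=sense();print(s["time_s"],s["eef_pos"],s["joints"],rel(s,[622.8,-51.7,31]),s["force"])
E
```

```text
3.2 [622.88366846 -53.07098495 150.61742387] [-2.72107603e-01  6.16496497e-01  1.30304413e+00 -4.86783105e-05
  1.22111537e+00  1.00915531e+00] [ 0.00054836 -0.00350526  0.29904223] [ 0.4077794  -0.74128047 -0.26124811]
```

jog_arm(series="0.001 -0.003 0.1 0 0 0 1; 0.001 -0.003 0.2 0 0 0 1; 0.001 -0.003 0.26 0 0 0 1; 0.001 -0.003 0.297 0 0 0 1; 0.001 -0.003 0.297 0 0 0 1; 0.001 -0.003 0.297 0 0 0 1")

```text
time_s: 3.95
eef_pos: [623.7, -51.1, 32.4]
ee_rot: [0.0, 0.989, 0.145, 0.001]
force: [-0.1, -0.2, -0.7]
grip_width: 0.997
grip_force: 0.0
```

jog_arm(series="0 0 0 0 0 0 -1;0 0 0 0 0 0 -1;0 0 0 0 0 0 -1;0 0 0 0 0 0 -1;0 0 0 0 0 0 -1;0 0 0 0 0 0 -1;0 0 0 0 0 0 -1;0 0 0 0 0 0 -1", grip_force=90)

```text
time_s: 4.95
eef_pos: [623.6, -51.1, 32.1]
ee_rot: [0.0, 0.989, 0.145, 0.001]
force: [-1.5, -0.5, 5.4]
grip_width: 0.396
grip_force: 89.0
```

jog_arm(series="0 0 -0.05 0 0 0 -1; 0 0 -0.15 0 0 0 -1; 0 0 -0.25 0 0 0 -1; 0 0 -0.3 0 0 0 -1; 0 0 -0.3 0 0 0 -1; 0 0 -0.3 0 0 0 -1")

```text
time_s: 5.7
eef_pos: [622.6, -50.7, 150.1]
ee_rot: [-0.0, 0.989, 0.145, -0.001]
force: [-0.2, -0.2, -3.5]
grip_width: 0.394
grip_force: 90.1
```

jog_arm(series="-0.02 -0.06 0 0 0 0 -1; -0.055 -0.16 0 0 0 0 -1; -0.09 -0.27 0 0 0 0 -1; -0.125 -0.38 0 0 0 0 -1; -0.16 -0.48 0 0 0 0 -1; -0.19 -0.56 0 0 0 0 -1; -0.207 -0.618 0 0 0 0 -1; -0.207 -0.618 0 0 0 0 -1; -0.207 -0.618 0 0 0 0 -1; -0.207 -0.618 0 0 0 0 -1; -0.207 -0.618 0 0 0 0 -1")

```text
time_s: 7.08
eef_pos: [473.2, 161.7, 150.9]
ee_rot: [0.0, 0.99, 0.144, -0.0]
force: [0.4, 0.0, -3.6]
grip_width: 0.395
grip_force: 90.3
```

```bash
python3 - <<'E'
from h import *
np.set_printoptions(precision=3,suppress=True)
s=sense();print(s["time_s"],s["eef_pos"],s["force"],s["grip_width"])
u=lambda i:cv2.resize(i,(400,300),interpolation=cv2.INTER_CUBIC)
z0=s["eef_pos"][2]-32.1; xy=s["eef_pos"][:2]; out=[]
for n in("side","top"):
    p=capture(n); 
    for r in regions_of("die",p)[:3]: print(n,"die",round(r["confidence"],2),r["point"],proj(p,[*xy,z0+5]),r["region"].sum(), *fit(p,r["region"].astype(float),xy,DIE(z0)))
    for l,z in(("pin_tip",86),("die",z0)):
        for m in mark_of(l,p)[:4]: print(n,l,round(m["confidence"],2),m["point"],atz(p,m["point"],z))
    a,b=map(int,proj(p,[*xy,z0-20])); out.append(u(p["img"][a-45:a+45,b-60:b+60]))
save("over",np.hstack(out))
E
```

```text
7.075 [473.161 161.728 150.924] [ 0.44   0.02  -3.554] 0.39457608886679785
side die 0.67 [173.3, 268.2] (np.float64(171.31976502546155), np.float64(271.97277166200894)) 331 [470.429 163.049] 0.8204305135951662
side die 0.58 [280.4, 276.4] (np.float64(171.31976502546155), np.float64(271.97277166200894)) 337 [ 102.474 1245.228] 1.0
side die 0.45 [206.4, 272.4] (np.float64(171.31976502546155), np.float64(271.97277166200894)) 1844 [ 102.474 1245.228] 1.0
side pin_tip 0.94 [182.9, 271.2] [469.645 162.721  86.   ]
side pin_tip 0.82 [171.7, 346.6] [650.727 194.078  86.   ]
side pin_tip 0.6 [168.6, 186.5] [262.862 219.974  86.   ]
side die 0.69 [173.7, 270.3] [469.135 159.326 118.824]
top pin_tip 0.79 [237.3, 233.6] [461.751 160.832  86.   ]
top pin_tip 0.57 [168.3, 222.7] [655.298 190.652  86.   ]
top pin_tip 0.43 [230.7, 315.3] [475.79  -63.386  86.   ]
```

View pics/over.png

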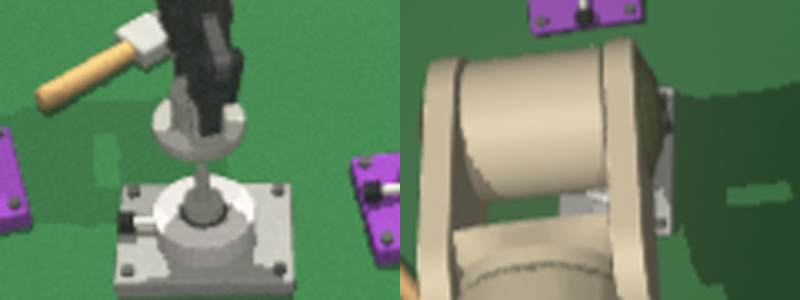

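The side crop shows the held ring's flange (cols 152–244, bottom row ~160) above the pin (tip ~165,202), with the seat at cols 155–256; the top view is blocked by the arm. I'll compare the edges with the model.

```bash
python3 - <<'E'
from h import *
np.set_printoptions(precision=1,suppress=True,linewidth=160)
s=sense(); xy=s["eef_pos"][:2]; z0=s["eef_pos"][2]-32.1
p=capture("side"); i=p["img"].astype(float)
a,b=map(int,proj(p,[*xy,z0-20])); print("crop origin",a-45,b-60)
ok=i[...,0]>0.8*i[...,1]
a_=np.linspace(0,2*np.pi,200)
def ext(r,z,c): q=np.array([proj(p,[c[0]+r*np.cos(t),c[1]+r*np.sin(t),z]) for t in a_]); return q.min(0),q.max(0)
print("model flange bottom",ext(32,z0,xy),"top",ext(32,z0+10,xy),"seat",ext(37,40,[472.3,161.5]))
print("model pin tip",proj(p,[472.3,161.5,86]),"die axis at flange",proj(p,[*xy,z0]))
def edge(row):  # subpixel horizontal greenness edges near the jig
    g=(i[row,:,1]-i[row,:,0])[235:310]; return g
for r in (174,176,178,180): print(r,edge(r)[10:60].astype(int))
# flange silhouette: only lower rim, compare mask rows 172..186
rr,cc=np.mgrid[:420,:560]
zone=(rr>171)&(rr<181)&(abs(cc-272)<25)
f=lambda v:np.abs(sil(p,v,DIE(z0))-ok)[zone].sum()
best=min((f([x,y]),x,y) for x in np.arange(462,482,.5) for y in np.arange(152,172,1)); print(best)
w=(i.min(2)>185)|((i[...,0]>0.8*i[...,1])); zs=(rr>188)&(rr<206)&(abs(cc-272)<25)
E
```

```text
crop origin 134 212
model flange bottom (array([163.3, 257.9]), array([182.6, 286. ])) top (array([160.1, 257.6]), array([179.4, 285.9])) seat (array([185.9, 257.9]), array([208.1, 288.4]))
model pin tip (np.float64(183.23695981152207), np.float64(272.3302523327377)) die axis at flange (np.float64(172.73172889525733), np.float64(271.9653842945557))
174 [69 65 62 59 56 57 57 60 58 58 58 57 52 12  3 -2  0 -1  0  3 -1  2 -3  0  3  0  2  4  4  3  2  2  0  3  2 -3  0  0  1 10 55 68 69 70 72 69 68 71 69 69]
176 [68 72 60 59 57 58 58 57 57 58 57 59 60 34  5  1  0  1  3  0 -1  1  0  1  1  1  2  2  1  1  1  1  2  1  3  0  0  4 12 54 70 70 71 72 69 69 71 70 68 71]
178 [70 69 60 59 57 57 57 57 58 56 61 58 57 58 50 27  5  1 -1 -2  1 -1  2  0  1 -1 -2  2 -1  0 -1  2  1  0  1  2 10 47 65 69 69 70 70 69 68 68 69 71 70 69]
180 [68 69 68 61 57 58 59 56 59 59 56 58 60 58 56 59 54 40 18  4  0  1 -1  0  3  2  1  1  2  2  1  1  1 17 42 58 67 71 69 69 67 69 70 68 69 69 71 71 69 70]
(np.float32(8.5625), np.float64(471.5), np.int64(166))
```

```bash
cat >> h.py <<'E'
def overlay(name,p,circs,box,S=10):
    r0,r1,c0,c1=box; im=cv2.resize(p["img"][r0:r1,c0:c1],None,fx=S,fy=S,interpolation=cv2.INTER_NEAREST)
    for xy,r,z,col in circs:
        q=np.array([proj(p,[xy[0]+r*np.cos(t),xy[1]+r*np.sin(t),z]) for t in np.linspace(0,2*np.pi,60)])
        cv2.polylines(im,[np.round(((q[:,::-1]-[c0,r0])+.5)*S).astype(np.int32)],True,col,1)
    save(name,im)
E
python3 - <<'E'
from h import *
s=sense(); z0=s["eef_pos"][2]-32.1; p=capture("side")
d=[471.7,162]; j=[473.3,161.7]
overlay("ov",p,[(d,32,z0,(255,0,0)),(d,32,z0+10,(255,0,0)),(j,37,40,(0,0,255)),(j,37,18,(0,0,255)),(j,15,52,(255,255,0)),(j,2.5,86,(255,0,255)),(j,5.5,78,(255,0,255))],(158,218,245,303))
E
```

```text
(no output)
```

View pics/ov.png

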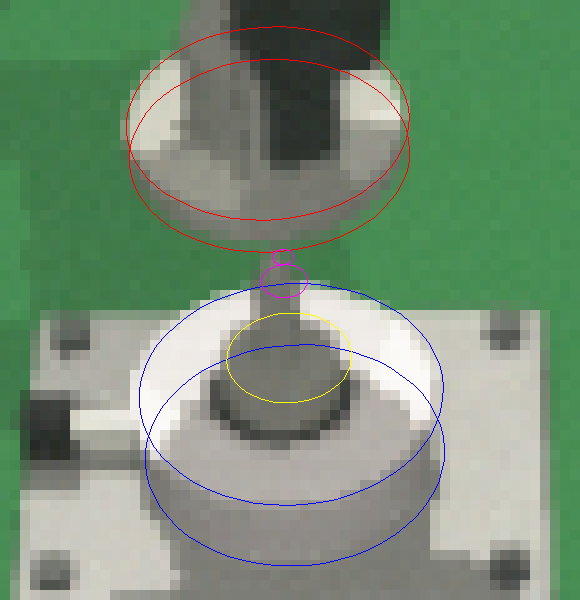

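```bash
python3 - <<'E'
from h import *
np.set_printoptions(precision=2,suppress=True)
for n,f in(("top","both"),("side","side")):
    p=capture(n); p["img"]=cv2.cvtColor(cv2.imread(f"pics/{f}.png"),cv2.COLOR_BGR2RGB)
    i=p["img"]; m=i.min(2)
    a,b=map(round,proj(p,[472,162,40]))
    for th in (195,215,230):
        k=near(p,[472,162,40],18 if n=="top" else 24,lambda i:i.min(2)>th)
        k=cv2.morphologyEx(k.astype(np.uint8),cv2.MORPH_OPEN,np.ones((3,3),np.uint8))
        model=lambda v:sil(p,v,[[(37,40)]])*(1-sil(p,v,[[(17,40),(15,52)],[(5.5,52),(5.5,78),(2.5,86)]]))
        g=lambda v:np.abs(model(v)-k).sum()/k.sum()
        r=minimize(g,[472,162],method="Nelder-Mead",options=dict(initial_simplex=[[472,162],[478,162],[472,168]],xatol=.05)); print(n,th,k.sum(),r.x,r.fun)
    if n=="side":
        j=[472,162]; overlay("ov2",p,[(j,37,40,(0,0,255)),(j,37,18,(0,0,255)),(j,15,52,(255,255,0)),(j,2.5,86,(255,0,255)),(j,5.5,78,(255,0,255))],(170,230,245,303))
E
```

```text
top 195 374 [473.13 161.05] 0.12817513368983957
top 215 328 [473.13 161.61] 0.27477134146341464
top 230 0 [472. 162.] inf
side 195 627 [471.08 161.38] 0.4421850079744817
side 215 371 [470.8  161.64] 0.16694743935309972
side 230 345 [471.15 161.03] 0.15489130434782608<stdin>:11: RuntimeWarning: divide by zero encountered in divide
  np.max(np.abs(fsim[0] - fsim[1:])) <= fatol):
```

View pics/ov2.png

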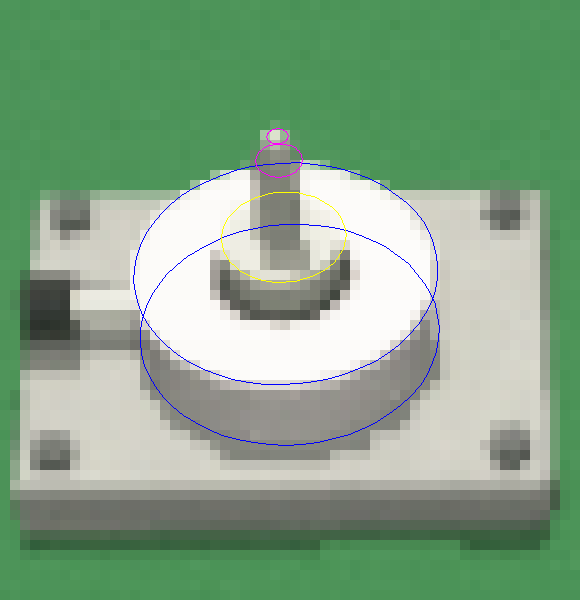

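The seat fits agree with the held ring to within about 0.5 mm, so I'll descend onto the pin slowly.

jog_arm(series="0 0 0.03 0 0 0 -1; 0 0 0.06 0 0 0 -1; 0 0 0.075 0 0 0 -1; 0 0 0.085 0 0 0 -1; 0 0 0.095 0 0 0 -1; 0 0 0.105 0 0 0 -1; 0 0 0.11 0 0 0 -1; 0 0 0.11 0 0 0 -1")

```text
time_s: 8.68
eef_pos: [472.9, 162.2, 107.1]
ee_rot: [0.0, 0.989, 0.145, -0.0]
force: [0.3, -0.1, -2.3]
grip_width: 0.394
grip_force: 90.3
```

jog_arm(series="0 0 0.01 0 0 0 -1; 0 0 0.02 0 0 0 -1; 0 0 0.03 0 0 0 -1; 0 0 0.04 0 0 0 -1; 0 0 0.05 0 0 0 -1; 0 0 0.05 0 0 0 -1; 0 0 0.05 0 0 0 -1")

```text
time_s: 9.55
eef_pos: [473.0, 162.2, 87.2]
ee_rot: [-0.0, 0.989, 0.145, 0.0]
force: [-0.4, 0.2, -2.5]
grip_width: 0.399
grip_force: 90.3
```

```bash
python3 - <<'E'
from h import *
s=sense(); print(s["force"],s["wrist_torque"],s["eef_pos"]); z0=s["eef_pos"][2]-32.1; p=capture("side")
d=s["eef_pos"][:2]-[1.4,0]; j=[471.3,161.5]
overlay("on",p,[(d,32,z0,(255,0,0)),(d,32,z0+10,(255,0,0)),(j,37,40,(0,0,255)),(j,37,18,(0,0,255))],(158,218,245,303))
E
```

```text
[-0.43340233  0.23283185 -2.47424376] [ 0.05542527 -0.0455628   0.03200982] [473.00863483 162.24202155  87.17902049]
```

View pics/on.png

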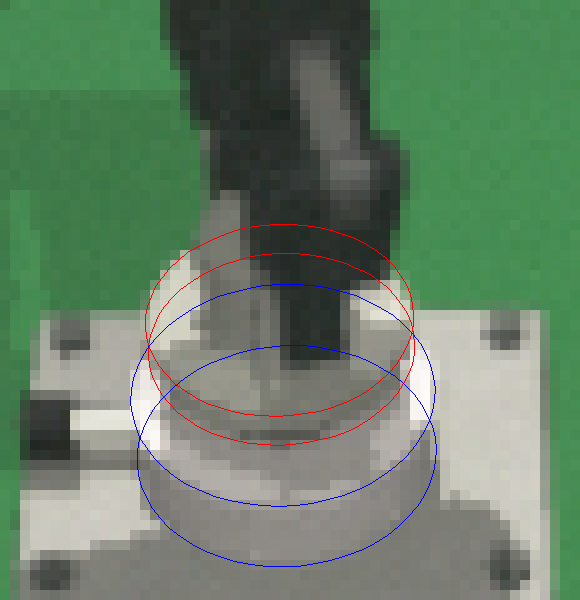

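The ring is centred over the seat with the pin in its bore. Now I'll press gradually.

jog_arm(series="0 0 0.005 0 0 0 -1; 0 0 0.01 0 0 0 -1; 0 0 0.015 0 0 0 -1; 0 0 0.02 0 0 0 -1; 0 0 0.025 0 0 0 -1; 0 0 0.03 0 0 0 -1; 0 0 0.03 0 0 0 -1; 0 0 0.03 0 0 0 -1", grip_force=110)

```text
time_s: 10.6
eef_pos: [473.1, 162.2, 75.6]
ee_rot: [0.0, 0.989, 0.145, 0.0]
force: [-2.1, -0.5, 7.5]
grip_width: 0.39
grip_force: 110.7
```

jog_arm(series="0 0 0.0025 0 0 0 -1; 0 0 0.005 0 0 0 -1; 0 0 0.0075 0 0 0 -1; 0 0 0.0075 0 0 0 -1; 0 0 0.0075 0 0 0 -1")

```text
time_s: 11.22
eef_pos: [473.2, 162.2, 72.7]
ee_rot: [0.0, 0.989, 0.145, 0.0]
force: [-3.7, -0.3, 9.2]
grip_width: 0.393
grip_force: 110.8
```

jog_arm(series="0 0 0.0015 0 0 0 -1; 0 0 0.0025 0 0 0 -1; 0 0 0.0025 0 0 0 -1; 0 0 0.0025 0 0 0 -1")

```text
time_s: 11.72
eef_pos: [473.2, 162.2, 72.2]
ee_rot: [0.0, 0.989, 0.145, 0.0]
force: [-4.6, -0.6, 15.0]
grip_width: 0.386
grip_force: 111.7
```

jog_arm(series="-0.0015 0 0 0 0 0 -1; -0.0015 0 0.0015 0 0 0 -1; -0.0015 0 0.0025 0 0 0 -1; -0.0015 0 0.0025 0 0 0 -1; -0.0015 0 0.0025 0 0 0 -1")

```text
time_s: 12.35
eef_pos: [473.1, 162.3, 72.1]
ee_rot: [0.0, 0.989, 0.145, 0.001]
force: [-7.9, -1.0, 23.6]
grip_width: 0.388
grip_force: 112.6
```

jog_arm(series="-0.002 0 0.001 0 0 0 -1; -0.003 0 0.0025 0 0 0 -1; -0.003 0 0.0025 0 0 0 -1; -0.003 0 0.0025 0 0 0 -1; -0.003 0 0.0025 0 0 0 -1")

```text
time_s: 12.98
eef_pos: [473.0, 162.2, 72.1]
ee_rot: [-0.0, 0.989, 0.145, 0.003]
force: [-5.6, 2.1, 30.1]
grip_width: 0.392
grip_force: 113.2
```

```bash
python3 - <<'E'
from h import *
s=sense(); print(s["force"],s["wrist_torque"],s["eef_pos"],s["ee_rot"],s["time_s"]); p=capture("side")
d=[471.3,161.5]; j=[471.3,161.5]
overlay("home",p,[(d,32,40,(255,0,0)),(d,32,50,(255,0,0)),(j,37,40,(0,0,255)),(j,37,18,(0,0,255))],(158,218,245,303))
E
```

```text
[-5.58668558  2.07516319 30.14655135] [ 0.13791038  0.9806527  -0.05908358] [473.04598035 162.21894147  72.11958671] [-5.24191314e-05  9.89428705e-01  1.44990461e-01  2.93289697e-03] 12.975
```

View pics/home.png

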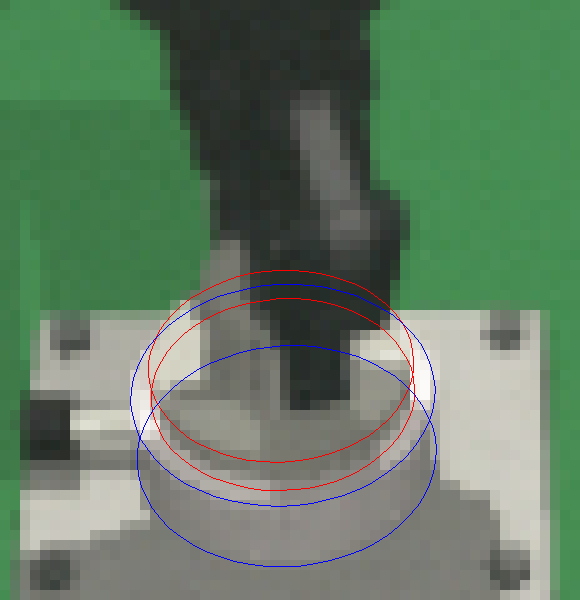

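jog_arm(series="-0.002 0.0005 0 0 0 0 -1; -0.003 0.001 0 0 0 0 -1; -0.003 0.001 0 0 0 0 -1; -0.003 0.001 0 0 0 0 -1; -0.003 0.001 0 0 0 0 -1")

```text
time_s: 13.65
eef_pos: [473.0, 162.1, 72.2]
ee_rot: [-0.001, 0.989, 0.145, 0.004]
force: [0.5, 7.5, 25.2]
grip_width: 0.392
grip_force: 112.6
```

```bash
python3 - <<'E'
from h import *
s=sense(); print(s["force"],s["wrist_torque"],s["eef_pos"],s["ee_rot"],s["time_s"])
E
```

```text
[ 0.50386859  7.52084673 25.18597436] [1.01119182 0.2141314  0.01663039] [473.00283354 162.13207362  72.1508794 ] [-5.46262806e-04  9.89449218e-01  1.44809494e-01  4.48975615e-03] 13.65
```

Lateral bias is low, but dragging the wrist tilted the tool by 0.5°. I'll undo that shift and trim the tilt.

jog_arm(series="0.001 -0.0005 0 0 0 0 -1; 0.003 -0.001 0 0.0008 -0.0025 0 -1; 0.003 -0.001 0 0.0008 -0.0025 0 -1; 0.003 -0.001 0 0.0008 -0.0025 0 -1; 0.003 -0.001 0 0.0008 -0.0025 0 -1")

```text
time_s: 14.28
eef_pos: [473.1, 162.2, 72.1]
ee_rot: [-0.0, 0.989, 0.145, 0.001]
force: [-6.6, 0.9, 29.6]
grip_width: 0.386
grip_force: 113.1
```

```bash
python3 - <<'E'
from h import *
s=sense(); print(s["force"],s["wrist_torque"],s["eef_pos"],rot(s).as_matrix()[:,2],s["time_s"])
E
```

```text
[-6.55877477  0.94111598 29.59784901] [-0.00220661  0.97332185 -0.08937682] [473.05862702 162.2058649   72.09171695] [ 1.71077301e-03  9.70419343e-04 -9.99998066e-01] 14.275
```

Tool is vertical within 0.1°, holding down with about 30 N at the seat height. Handing in.

```bash
python3 -c "
from rig import *
print(finish_job())"
```

```text
the job is handed in; nothing more can be done
None
```

The large die ring is hub up on the grey jig's centring pin, with its flange pressed home on the seat. The gripper is still holding it down with about 30 N, and I handed the job in at about 14 s without touching anything else on the bench.

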